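Empty the load pan and zero the tare knob

TASK

The small load tester must be zeroed for the next sample. First take the round specimen off its load pan and set it down flat, face up, in the free part of the specimen tray; then turn the tare knob on the sloping head until its pointer stands on the long broad zero mark of the scale plate, and let go. Leave the scale plate as it is, and do not disturb the other specimens or the round reference block.

Things in the scene. Friction and masses are not known exactly. Their poses are not given: they have to be found in the camera images.
- knob_grip (a point): On the axis of the black ribbed tare knob, 28 mm above the sloping white face. The grip, 37 mm across, reaches from 12 to 40 mm above the face; a 42 mm collar and the pointer lie below it. Axes: z = knob axis, out of the face, tilted 35 degrees from vertical to the tester's front; x = where the pointer points (turns with the knob). Grip with the tool along this axis, fingertips 12 mm or more above the face.
- pointer_tip (a point): Point at the tip of the black pointer fixed to the knob's foot, 44 mm from the knob axis and 6 mm above the face.
- zero_mark (a point): Inner end of the zero mark, also 44 mm from the knob axis and 6 mm above the face: at zero the pointer's tip coincides with it. The mark is the one long broad black bar (13 x 5 mm) on the round bare-metal scale plate (114 mm across, 3 mm thick) under the knob; other graduations are thin and short, 15 degrees apart. At the start the pointer is 0.35 to 1.6 rad anticlockwise of it.
- specimen_mid (a point): Centre of the black round resin-mounted specimen on the pan, 40 mm across, 21 mm tall, 30 to 65 g, polished metal face up (its z axis, upward); grip it across its round side.
- specimen: The same specimen; origin at the centre of its underside.
- pan_centre (a point): Centre of the top of the load pan: flat steel disc 80 mm across, its top 70 mm above the worktop. Axes of the tester (fixed): x = away from its front, y = to its left, z up. The knob axis meets the sloping face (120 x 120 mm) at y = -155 mm, 15 mm higher; the head begins at y = -95 mm and is 120 mm high, so gripping along x leaves most room.
- tray: Shallow white specimen tray, fixed to the worktop, 148 mm (its x) by 203 mm (its y) outside, walls 3 mm thick and 20 mm high, floor 2 mm thick. Origin at the centre of its underside; z up. The half with y > 0 is free, the small specimens stand at y < -35 mm.
- small_a_mid (a point): Centre of a small resin-mounted specimen standing in the tray, 30 mm across, 15 mm tall. To be left alone.
- small_b_mid (a point): Centre of another small resin-mounted specimen standing in the tray, 30 mm across, 17 mm tall. To be left alone.
- ref_block_mid (a point): Centre of the round steel reference block lying on the worktop, 55 mm across, 11 mm tall. To be left alone.
- knob (a joint): Angle of the knob (rad), 0 with the pointer straight uphill, positive anticlockwise seen from above the knob (about its z). The pointer is on zero when this equals the scale plate's angle. Stops at +-2.6; light friction (0.05 N m); stays where it is left.
- scale_plate (a joint): Angle of the scale plate (rad), measured like the knob's: 0 with the zero mark straight uphill, at the start within 0.4. Held very stiffly (3 N m), it does not turn with the knob. To be left as it is.

How it is judged:
On the way, in this order (a step that is already met when the one before it is completed fails the run):
1. the specimen lies in the tray, let go and at rest (x of specimen_mid in the frame of tray between -0.055 and 0.055 m and y of specimen_mid in the frame of tray between -0.083 and 0.083 m and z of specimen_mid in the frame of tray between 0.008 and 0.017 m and angle between specimen_mid's own z axis and vertical below 0.15 rad and linear speed of specimen below 0.02 m/s and contact force between the fingers and specimen below 0.05 N), for 0.2 s.
2. the pointer stands on the zero mark (distance between pointer_tip and zero_mark below 0.005 m and velocity of joint knob between -0.05 and 0.05 rad/s), for 0.2 s.
At the end, for the whole second after the job is handed in: The specimen lies flat, face up (within 0.15 rad), on the tray's floor, its centre within 55 mm (tray x) and 83 mm (tray y) of the tray's centre, released and at rest; the pointer's tip is within 5 mm (about 6.5 degrees) of the zero mark and the knob is at rest (all of step 1 and all of step 2); the robot touches nothing.
It fails at once if the specimen falls: it is in the air, touching nothing, with its centre more than 50 mm above the worktop (height (world z) of specimen_mid above 0.05 m and contact force between specimen and anything else below 0.003 N and distance of specimen_mid from where it was at the start of the episode above 0.02 m).
It fails at once if a small specimen in the tray or the reference block is moved by more than 15 mm (distance of any of small_a_mid, small_b_mid, ref_block_mid from where it was at the start of the episode above 0.015 m).
It fails at once if the scale plate is turned (its zero mark moves by more than 3 mm) (distance of zero_mark from where it was at the start of the episode above 0.003 m).
It also fails if it takes over 48 s, if anything falls off the work surface, if the arm or the gripper's body presses on something with over 40 N, if the wrist force passes 120 N, or if a joint passes its speed limit or range.

ROBOT

A 6-joint arm with a two-finger parallel gripper is mounted at the origin on a cart in front of the work surface, level with it; the furniture and walls round the work are solid. World frame = base frame: x ahead of the robot, y to its left, z up, the work surface at z = 0. Lengths are in m, angles in rad, forces in N, time in s.
With the tool pointing down it reaches from about 0.375 to 0.9 m from the base axis. Payload 3.1 kg.
Tool frame: the origin (TCP) lies between the finger pads; the fingertips stand 19 mm ahead of it and the grasp point (between the pads) is the TCP; z points along the fingers, y is the direction in which the jaws open and shut (so a half turn about z gives the same grasp; the last joint's range is limited). The gripper opens to 85 mm and grips with 20 to 120 N. Pads are 22 mm wide; open, the fingers measure 114 mm over their backs; the gripper's body (76 mm by 85 mm) begins 54 mm behind the grasp point. The pads swing forward as they close: fully open they stand 13 mm farther back than shut.
Start: joints at [-1.286, 0.527, 1.433, -0, 1.181, -0.178], TCP at [0.28, -0.559, 0.25] pointing down, gripper open.
Joint ranges: [-3.08, 3.08], [-0.75, 2.2], [0.22, 2.44], [-1.43, 4.57], [0, 2.65], [-2.85, 2.85]. Speed limits (rad/s): [2.79, 2.79, 3.14, 3.14, 3.14, 3.14].

INTERFACE

Orientations are given as a rotation vector (axis times angle).
In Python, from cell import readout, read_camera, order gives the robot as it stands.
- The arm moves only by the tool drive_tool, never from a script. Its arguments are lists of equal length, an entry for each row: "rotation": the turn, a rotation vector about the world's x, y, z in rad, a list of three; "dp": the shift along the world's x, y, z in cm, a list of three; "hand": the opening, from 0 (shut) to 1 (fully open). In form: {"rotation": [[ax, ay, az], ...], "dp": [[x, y, z], ...], "hand": [hand, ...]}. A call has 1 to 5 rows; each row shifts and turns the commanded pose from where the row before left it; what a row does not reach is not made up. A row lasts 1/10 s, in which the tool goes at most 50 mm and 8.59 degrees, less where a joint would pass 70% of its speed; a pose out of reach is approached as far as the arm can. A call with a gripper value outside its range is refused whole. The fingers move at their own pace and stop on an object; "grip_force" is the grip in N (left out, the last holds). Time passes only in rows, so rows that do not move let the fingers close. It gives the time, the measured TCP pose, the force and the opening at its end, in the units of the state.
- readout.sense(): the state, without advancing time (a new reading comes with each control period).
- read_camera(name): name is "side" or "top"; returns a dict with "color" (384x512x3 uint8, red, green, blue), "range_z" (384x512 float32, m along the optical axis (not along the pixel's ray), 0 where there is no reading), "intrinsics" (3x3 intrinsics, pixels), "world_to_cam" (4x4, takes a point from world to camera coordinates). Camera axes: x right, y down, z forward; pixel columns grow to the right and rows downward; lengths in m; the calibration is good to about 2 mm. A picture is of the moment at which its call begins.
- order.finish_job(): hands the job in, once; it reports no verdict.
The state is a dict: "time": time; "joints": joint angles; "dq": joint speeds; "joint_efforts": joint torques, N m; "position": TCP position; "tool_rot": TCP orientation; "ft_force": force on the tool from outside, world axes, zero at the start; "wrist_torque": the same for the moment, N m; "grip_width": finger opening in m.
Only numpy, scipy, OpenCV 4.12 (cv2) and the standard library are available. Lean on these libraries where they do the work, as an engineer would, in place of code of your own. Each camera call takes 0.05 s, during which the arm holds its last target. There are 200 camera calls.

## Working session

There is one attempt and no reset: what is moved stays moved. The work goes in short steps, Python scripts to look and compute and a tool call to move; the robot and the scene stay as the last step left them, time stands still between calls to the robot, and variables do not carry over. Pictures are saved under pics/ and viewed, about 8 in all and at most 12, crops included, and the job is handed in when it is done.

Besides the shell and the picture viewer there is one more tool, called after "Call:" as a command line: name --argument value ..., lists and objects as JSON in quotes. drive_tool: Moves the arm, as the interface text tells. Its arguments: {"type":"object","properties":{"rotation":{"type":"array","items":{"type":"array","items":{"type":"number"}}},"dp":{"type":"array","items":{"type":"array","items":{"type":"number"}}},"hand":{"type":"array","items":{"type":"number"}},"grip_force":{"type":"number"}},"required":["rotation","dp","hand"]}

```bash
mkdir -p pics; ls
python3 - <<'E'
from cell import readout, read_camera
import cv2, numpy as np
print(readout.sense())
for n in("side","top"):
    d=read_camera(n); np.savez(f'{n}0.npz',**d); cv2.imwrite(f'pics/{n}0.png',d['color'][:,:,::-1])
    print(n,d['intrinsics'].tolist(),d['world_to_cam'].round(4).tolist())
E
```

```text
pics
{'time': 0.0, 'joints': array([-1.28549595e+00,  5.28462241e-01,  1.43392959e+00,  1.59792561e-05,
        1.18139208e+00, -1.78476260e-01]), 'dq': array([-8.30200830e-04, -1.57904960e-04, -7.48439542e-04,  1.01917429e-04,
       -6.12352409e-05, -1.29396111e-03]), 'joint_efforts': array([ 7.87506106e-04, -4.42337251e+01, -1.78028387e+01, -1.66555537e-04,
        8.48450029e-03, -5.09060399e-06]), 'position': array([ 0.27942755, -0.55828955,  0.24932731]), 'tool_rot': array([-3.05537716e+00, -7.21474993e-01,  1.60468841e-04]), 'ft_force': array([ 0.65464884, -0.39715971,  0.09074907]), 'wrist_torque': array([-0.03153335, -0.02584018, -0.07525267]), 'grip_width': 0.08550014955376886}
side [[435.8845851560522, 0.0, 251.5875842784878], [0.0, 435.8845851560522, 190.12976892124234], [0.0, 0.0, 1.0]] [[-0.993, -0.1174, -0.0155, 0.5163], [-0.0357, 0.4217, -0.906, -0.0054], [0.1129, -0.8991, -0.4229, 1.2268], [0.0, 0.0, 0.0, 1.0]]
top [[410.9475948490547, 0.0, 247.370896267088], [0.0, 410.9475948490547, 199.39554430834875], [0.0, 0.0, 1.0]] [[-0.0791, -0.9969, 0.0003, 0.318], [-0.9757, 0.0773, -0.2051, 0.4734], [0.2045, -0.0165, -0.9787, 0.8717], [0.0, 0.0, 0.0, 1.0]]
```

View pics/side0.png

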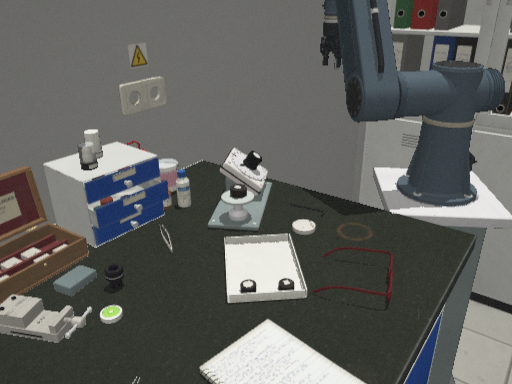

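View pics/top0.png

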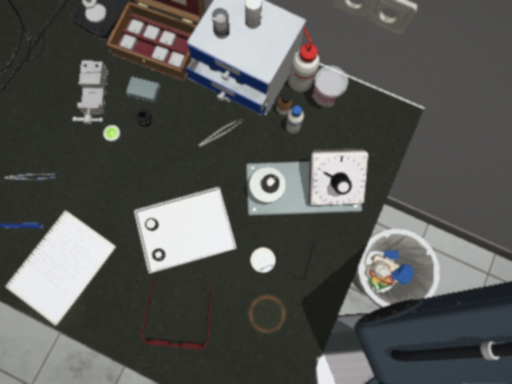

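Side view: pan with the specimen at about (238,195), head at (245,165), tray at (264,267). Top view: specimen (269,184), knob (340,183), tray (185,230), reference block (262,260). Next I'll enlarge the tester and get coordinates.

```bash
cat > h.py <<'E'
import numpy as np, cv2
def load(n): return dict(np.load(n+'.npz'))
def ray(d,uv):
    T=d['world_to_cam']; R=T[:3,:3]; c=-R.T@T[:3,3]
    v=R.T@np.linalg.inv(d['intrinsics'])@np.array([uv[0],uv[1],1.]); return c,v
def onz(d,uv,z): c,v=ray(d,uv); return c+v*(z-c[2])/v[2]
def onplane(d,uv,p,n): c,v=ray(d,uv); return c+v*((p-c)@n)/(v@n)
def cloud(d):
    z=d['range_z']; K=d['intrinsics']; v,u=np.indices(z.shape)
    P=np.stack([(u-K[0,2])/K[0,0]*z,(v-K[1,2])/K[1,1]*z,z],-1); T=d['world_to_cam']
    return (P-T[:3,3])@T[:3,:3]
def proj(d,p):
    q=d['world_to_cam'][:3,:3]@p+d['world_to_cam'][:3,3]; q=d['intrinsics']@q; return q[:2]/q[2]
E
python3 - <<'E'
from h import *
t=load('top0'); s=load('side0'); C=cloud(t)
for uv in [(269,184),(269,172),(257,196),(340,183),(320,160),(320,205),(360,160),(360,200),(185,215),(262,260),(285,205),(152,224),(158,254)]: print(uv,C[uv[1],uv[0]].round(4))
a=t['color'][145:220,240:375,::-1]; b=s['color'][140:235,200:290,::-1]
cv2.imwrite('pics/c0.png',cv2.resize(a,None,fx=5.9,fy=5.9,interpolation=3))
cv2.imwrite('pics/c1.png',cv2.resize(b,None,fx=6,fy=6,interpolation=3))
E
```

```text
(269, 184) [0.5184 0.2312 0.0909]
(269, 172) [0.5515 0.227  0.0676]
(257, 196) [0.4989 0.2583 0.0686]
(340, 183) [0.5009 0.0867 0.1236]
(320, 160) [0.5572 0.1198 0.1114]
(320, 205) [0.4773 0.1125 0.0166]
(360, 160) [0.5511 0.0342 0.1091]
(360, 200) [0.4743 0.0306 0.057 ]
(185, 215) [ 0.4818  0.4276 -0.001 ]
(262, 260) [0.3625 0.2571 0.0121]
(285, 205) [0.4846 0.1928 0.0119]
(152, 224) [0.4631 0.5008 0.0199]
(158, 254) [0.3943 0.4904 0.0156]
```

View pics/c0.png

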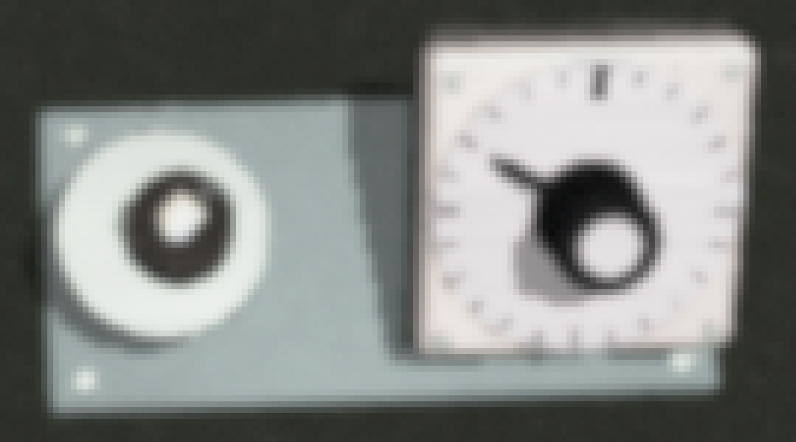

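View pics/c1.png

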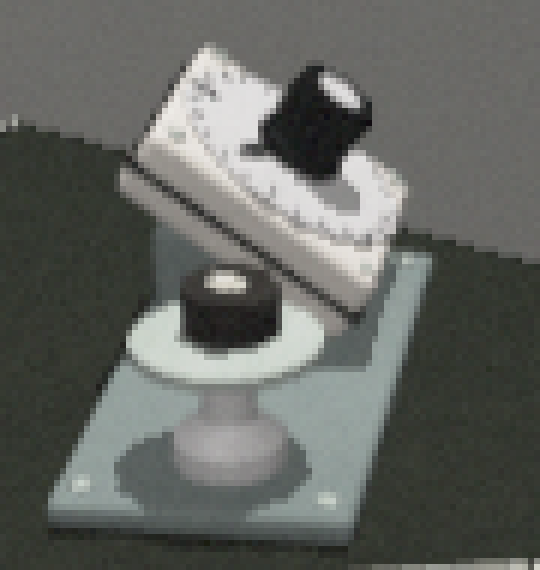

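Top crop: zero mark inner end is about (599,96), pointer tip (492,160), knob cap (611,246), pan centre (162,236), specimen top (180,226). Next: turn these into coordinates, with tray and specimen masks.

```bash
cat > m.py <<'E'
from h import *
t=load('top0'); s=load('side0'); C=cloud(t)
f=lambda x,y:((x+.5)/5.9-.5+240,(y+.5)/5.9-.5+145)
a,b=onz(t,f(50,412),.012),onz(t,f(720,390),.012); d=a-b; print('front edge',a,b,'len',np.linalg.norm(d))
yaw=np.arctan2(-d[0],d[1]); print('yaw',yaw)
p=onz(t,f(162,236),.07); print('pan',p)
hs=cv2.cvtColor(t['color'],cv2.COLOR_RGB2HSV); g=t['color'].max(2)
# specimen depth: points at z ~ .091 near
m=(abs(C[...,2]-.091)<.006)&(np.hypot(C[...,0]-.518,C[...,1]-.231)<.028); print('spec top mean',C[m].mean(0),m.sum(),np.ptp(C[m],0))
sg=s['color'].max(2); 
x=np.array([np.cos(yaw),np.sin(yaw),0]); y=np.array([-np.sin(yaw),np.cos(yaw),0]); z=np.array([0,0,1.])
n=np.cos(.6109)*z-np.sin(.6109)*x; up=np.cos(.6109)*x+np.sin(.6109)*z
k0=p-.155*y+.015*z; print('face pt prior',k0,'n',n)
# face cloud check: plane
r=(C[...,1]>.03)&(C[...,1]<.125)&(C[...,0]>.45)&(C[...,0]<.575)&(C[...,2]>.04)&(g>150)
hgt=(C-k0)@n; q=r&(abs(hgt)<.012); P=C[q]; c=P.mean(0); u_,s_,v_=np.linalg.svd(P-c); print('plane n',v_[2]*np.sign(v_[2,2]),'height of white vs prior',np.median(hgt[q]),'cnt',q.sum())
# knob axis: cap centre at 40mm
cap=onplane(t,f(611,246),k0+.04*n,n); print('cap foot',cap-.04*n,'diff in x,y,n',[(cap-.04*n-k0)@w for w in(up,y,n)])
k=cap-.04*n
for nm,uv,h in[('tip',f(493,160),.006),('mark in',f(599,96),.003),('mark out',f(600,66),.003)]:
    for kk in(k0,k):
        w=onplane(t,uv,k0+h*n,n)-kk; e=[w@up,w@y]; print(nm,np.hypot(*e),np.arctan2(e[1],e[0]))
# tray
m=((g>150)&(hs[...,1]<60)).astype(np.uint8); nl,lab,st,_=cv2.connectedComponentsWithStats(m)
l=lab[225,185]; cn=cv2.findContours((lab==l).astype(np.uint8),0,2)[0][0]
Q=np.array([onz(t,c[0],.02)[:2] for c in cn],np.float32); print('tray',cv2.minAreaRect(Q),'box',cv2.boxPoints(cv2.minAreaRect(Q)).round(4).tolist())
l=lab[260,262]; Q=np.array([onz(t,q[0],.011)[:2] for q in cv2.findContours((lab==l).astype(np.uint8),0,2)[0][0]],np.float32); print('ref',cv2.minEnclosingCircle(Q))
E
python3 m.py
```

```text
front edge [0.46924806 0.28019541 0.012     ] [0.45717854 0.01693015 0.012     ] len 0.2635417823041544
yaw -0.0458133942721675
pan [0.52250678 0.23407648 0.07      ]
spec top mean [0.52166918 0.22806356 0.09022065] 266 [0.03902776 0.03745361 0.00852748]
face pt prior [0.51540819 0.07923911 0.085     ] n [-0.57300306  0.0262696   0.81913211]
plane n [-0.55870309  0.0207253   0.82910875] height of white vs prior 0.0008904442573163106 cnt 1808
cap foot [0.51737312 0.07892374 0.08638463] diff in x,y,n [np.float64(0.0024139078707614142), np.float64(-0.00022505537319576936), np.float64(-1.3239906152460802e-17)]
tip 0.04315717527536883 0.9864855367396528
tip 0.042067664019597516 1.0373200536327702
mark in 0.045849278129989506 -0.03828694544757802
mark in 0.043428726830069514 -0.03523615223836802
mark out 0.05707294860984698 -0.02467027362948
mark out 0.054654474065478305 -0.021643231138115983
tray ((0.44636085629463196, 0.4273723065853119), (0.14840167760849, 0.2026088386774063), 11.476078987121582) box [[0.35350000858306885, 0.511900007724762], [0.3937999904155731, 0.3133000135421753], [0.5392000079154968, 0.34290000796318054], [0.49889999628067017, 0.5414000153541565]]
ref ((0.3637073338031769, 0.25612378120422363), 0.028265368193387985)
```

```bash
cat > plan.py <<'E'
from h import *
from cell import readout
from scipy.spatial.transform import Rotation as Ro
def frame(z,y): y=y-z*(y@z)/(z@z); y=y/np.linalg.norm(y); return np.stack([np.cross(y,z),y,z],1)
def plan(pos,z,y):
    s=readout.sense(); R=Ro.from_rotvec(s['tool_rot']).as_matrix()
    print('t',s['time'],'pos',s['position'].round(4),'j',s['joints'].round(2),'y',R[:,1].round(3),'z',R[:,2].round(3),'w',round(s['grip_width'],4),'F',s['ft_force'].round(1))
    print('dp cm',((np.array(pos)-s['position'])*100).round(2))
    for sg in(1,-1):
        v=Ro.from_matrix(frame(np.array(z,float),sg*np.array(y,float))@R.T).as_rotvec(); print('rot',v.round(4),'|',np.linalg.norm(v).round(3))
E
python3 - <<'E'
from plan import *
plan([.5217,.228,.25],[0,0,-1],[1,-.046,0])
t=load('top0');print(onz(t,((180.5)/5.9-.5+240,226.5/5.9-.5+145),.091))
E
```

```text
t 0.1 pos [ 0.2794 -0.5584  0.2494] j [-1.29  0.53  1.43  0.    1.18 -0.18] y [ 0.447 -0.894 -0.002] z [-0.001  0.002 -1.   ] w 0.0851 F [-0.4  1.3 -0.3]
dp cm [2.423e+01 7.864e+01 6.000e-02]
rot [-0.0014 -0.0015  1.0611] | 1.061
rot [-1.7000e-03  1.6000e-03 -2.0805e+00] | 2.081
[0.52063329 0.22864008 0.091     ]
```

Call:
drive_tool --rotation '[[0,0,0.053],[0,0,0.053],[0,0,0.053],[0,0,0.053],[0,0,0.053]]' --dp '[[1.21,3.93,0],[1.21,3.93,0],[1.21,3.93,0],[1.21,3.93,0],[1.21,3.93,0]]' --hand '[1,1,1,1,1]' --grip_force 40

```text
time: 0.6
position: [0.3402, -0.3606, 0.25]
tool_rot: [-2.934, -1.122, -0.0]
ft_force: [1.6, 0.3, 0.4]
grip_width: 0.0849
```

Call:
drive_tool --rotation '[[0,0,0.053],[0,0,0.053],[0,0,0.053],[0,0,0.053],[0,0,0.053]]' --dp '[[1.21,3.93,0],[1.21,3.93,0],[1.21,3.93,0],[1.21,3.93,0],[1.21,3.93,0]]' --hand '[1,1,1,1,1]'

```text
time: 1.1
position: [0.4006, -0.1642, 0.2502]
tool_rot: [-2.76, -1.5, 0.0]
ft_force: [0.5, 0.5, -1.0]
grip_width: 0.0853
```

Call:
drive_tool --rotation '[[0,0,0.053],[0,0,0.053],[0,0,0.053],[0,0,0.053],[0,0,0.053]]' --dp '[[1.21,3.93,0],[1.21,3.93,0],[1.21,3.93,0],[1.21,3.93,0],[1.21,3.93,0]]' --hand '[1,1,1,1,1]'

```text
time: 1.6
position: [0.4611, 0.0323, 0.2502]
tool_rot: [-2.537, -1.852, 0.0]
ft_force: [1.2, 0.3, -0.2]
grip_width: 0.0857
```

Call:
drive_tool --rotation '[[0,0,0.053],[0,0,0.053],[0,0,0.053],[0,0,0.053],[0,0,0.053]]' --dp '[[1.21,3.93,0],[1.21,3.93,0],[1.21,3.93,0],[1.21,3.93,0],[1.21,3.93,0]]' --hand '[1,1,1,1,1]'

```text
time: 2.1
position: [0.5215, 0.2288, 0.2499]
tool_rot: [-2.27, -2.171, 0.001]
ft_force: [0.7, -0.1, 0.1]
grip_width: 0.0854
```

Call:
drive_tool --rotation '[[0,0,0],[0,0,0]]' --dp '[[0,0,-2],[0,0,0]]' --hand '[1,1]'

```text
time: 2.3
position: [0.5196, 0.2278, 0.2277]
tool_rot: [-2.268, -2.169, 0.008]
ft_force: [-0.1, -0.7, -0.5]
grip_width: 0.0853
```

Run:
```python
from plan import *
plan([.5215,.2283,.091],[0,0,-1],[1,-.046,0])
```

```text
t 2.3 pos [0.5196 0.2278 0.2277] j [ 0.22  0.48  1.6  -0.    1.07  0.26] y [ 0.999 -0.045 -0.006] z [-0.006 -0.002 -1.   ] w 0.0853 F [-0.1 -0.7 -0.5]
dp cm [  0.19   0.05 -13.67]
rot [ 0.0015 -0.006  -0.0013] | 0.006
rot [9.4000e-03 2.4000e-03 3.1403e+00] | 3.14
```

Call:
drive_tool --rotation '[[0,0,0],[0,0,0],[0,0,0],[0,0,0],[0,0,0]]' --dp '[[0,0,-2.5],[0,0,-2.5],[0,0,-2.5],[0,0,-2.5],[0,0,-1.5]]' --hand '[1,1,1,1,1]'

```text
time: 2.8
position: [0.5205, 0.2258, 0.1139]
tool_rot: [-2.273, -2.166, 0.005]
ft_force: [0.1, -0.8, -0.4]
grip_width: 0.0854
```

Call:
drive_tool --rotation '[[0,0,0],[0,0,0],[0,0,0],[0,0,0],[0,0,0]]' --dp '[[0,0,-1],[0,0,-1],[0,0,-0.3],[0,0,0],[0,0,0]]' --hand '[1,1,1,1,1]'

```text
time: 3.3
position: [0.5221, 0.2271, 0.0929]
tool_rot: [2.273, 2.168, 0.002]
ft_force: [0.1, 0.5, 0.3]
grip_width: 0.0856
```

Run:
```python
from plan import *
from cell import read_camera
plan([.5215,.2283,.091],[0,0,-1],[1,-.046,0])
d=read_camera('side'); cv2.imwrite('pics/s1.png',cv2.resize(d['color'][110:240,170:320,::-1],None,fx=4,fy=4))
```

```text
t 3.3 pos [0.5221 0.2271 0.0929] j [ 0.21  0.68  1.7  -0.    0.76  0.26] y [ 0.999 -0.047  0.001] z [ 0.001  0.    -1.   ] w 0.0856 F [0.1 0.5 0.3]
dp cm [-0.06  0.12 -0.19]
rot [-0.0002  0.0012  0.0011] | 0.002
rot [ 1.9000e-03  4.0000e-04 -3.1405e+00] | 3.14
```

View pics/s1.png

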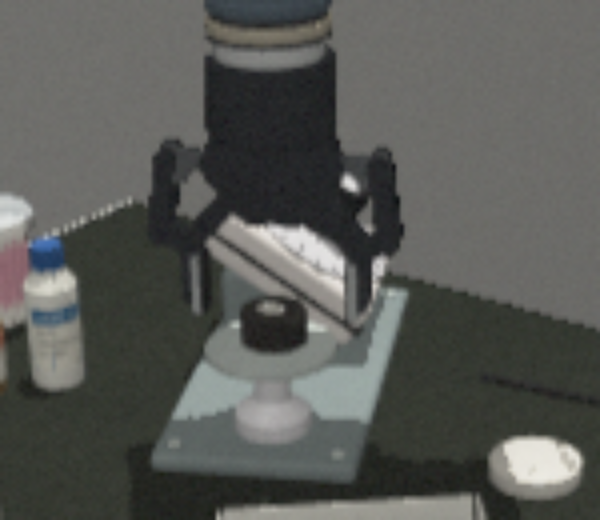

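Seen: the fingers stand either side of the specimen at about (272,325), clear of the pan and head. Closing.

Call:
drive_tool --rotation '[[0,0,0],[0,0,0],[0,0,0],[0,0,0],[0,0,0]]' --dp '[[0,0.1,0],[0,0,0],[0,0,0],[0,0,0],[0,0,0]]' --hand '[0.8,0.65,0.5,0.4,0.3]' --grip_force 40

```text
time: 3.85
position: [0.5219, 0.2282, 0.0929]
tool_rot: [2.273, 2.168, 0.001]
ft_force: [0.2, -0.5, 4.7]
grip_width: 0.0384
```

Call:
drive_tool --rotation '[[0,0,0],[0,0,0],[0,0,0],[0,0,0],[0,0,0]]' --dp '[[0,0,0],[0,0,0],[0,0,0],[0,0,0],[0,0,0]]' --hand '[0.2,0.2,0.2,0.2,0.2]'

```text
time: 4.35
position: [0.5219, 0.2282, 0.0929]
tool_rot: [2.273, 2.168, 0.001]
ft_force: [0.1, 0.7, 5.9]
grip_width: 0.0388
```

Call:
drive_tool --rotation '[[0,0,0],[0,0,0],[0,0,0]]' --dp '[[0,0,0.5],[0,0,1],[0,0,0]]' --hand '[0.2,0.2,0.2]'

```text
time: 4.65
position: [0.5224, 0.2282, 0.1085]
tool_rot: [2.272, 2.168, 0.003]
ft_force: [0.4, -0.1, 0.2]
grip_width: 0.0386
```

Run:
```python
from plan import *
from cell import read_camera
plan([.455,.383,.15],[0,0,-1],[.980,.199,0])
d=read_camera('side'); cv2.imwrite('pics/s2.png',cv2.resize(d['color'][110:240,170:320,::-1],None,fx=4,fy=4))
```

```text
t 4.65 pos [0.5224 0.2282 0.1085] j [ 0.22  0.65  1.69 -0.    0.8   0.26] y [ 0.999 -0.047  0.002] z [ 0.002  0.    -1.   ] w 0.0386 F [ 0.4 -0.1  0.2]
dp cm [-6.74 15.48  4.15]
rot [-0.0008  0.0022  0.2473] | 0.247
rot [ 3.2000e-03  1.1000e-03 -2.8943e+00] | 2.894
```

View pics/s2.png

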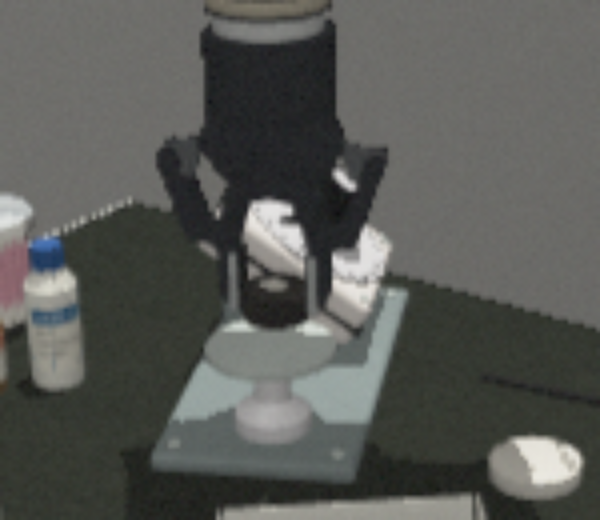

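Specimen held level, clear of the pan. Carrying it to the free half of the tray.

Call:
drive_tool --rotation '[[0,0,0],[0,0,0],[0,0,0.03],[0,0,0.03],[0,0,0.03]]' --dp '[[0,0,2],[0,0,2],[-0.84,1.94,0],[-0.84,1.94,0],[-0.84,1.94,0]]' --hand '[0.2,0.2,0.2,0.2,0.2]'

```text
time: 5.2
position: [0.4961, 0.2866, 0.1474]
tool_rot: [-2.173, -2.269, 0.0]
ft_force: [0.4, 0.3, -0.7]
grip_width: 0.0384
```

Call:
drive_tool --rotation '[[0,0,0.03],[0,0,0.03],[0,0,0.03],[0,0,0.03],[0,0,0.035]]' --dp '[[-0.84,1.94,0],[-0.84,1.94,0],[-0.84,1.94,0],[-0.84,1.94,0],[-0.86,1.9,0]]' --hand '[0.2,0.2,0.2,0.2,0.2]'

```text
time: 5.7
position: [0.4536, 0.3835, 0.147]
tool_rot: [-1.989, -2.431, 0.001]
ft_force: [0.7, 1.0, -0.6]
grip_width: 0.0384
```

Call:
drive_tool --rotation '[[0,0,0],[0,0,0],[0,0,0],[0,0,0],[0,0,0]]' --dp '[[0,0,-1.5],[0,0,-2],[0,0,-2.5],[0,0,-2.5],[0,0,0]]' --hand '[0.2,0.2,0.2,0.2,0.2]'

```text
time: 6.2
position: [0.4518, 0.3814, 0.0591]
tool_rot: [-1.989, -2.428, 0.011]
ft_force: [-0.0, -0.2, -0.1]
grip_width: 0.0385
```

Run:
```python
from plan import *
from cell import read_camera
plan([.455,.383,.0255],[0,0,-1],[.980,.199,0])
d=read_camera('side'); cv2.imwrite('pics/s3.png',cv2.resize(d['color'][160:310,190:340,::-1],None,fx=4,fy=4))
```

```text
t 6.2 pos [0.4518 0.3814 0.0591] j [ 0.51  0.75  1.65 -0.    0.75  0.31] y [ 0.98   0.197 -0.007] z [-0.007 -0.004 -1.   ] w 0.0385 F [-0.  -0.2 -0.1]
dp cm [ 0.32  0.16 -3.36]
rot [ 0.0038 -0.0067  0.0024] | 0.008
rot [-0.0105 -0.006  -3.1392] | 3.139
```

View pics/s3.png

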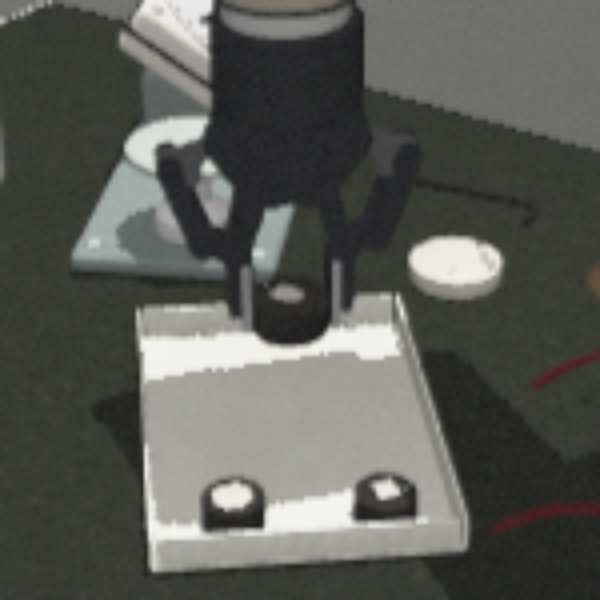

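Held level over the tray's free half, small specimens at (232,503) and (385,497) well away. Lowering.

Call:
drive_tool --rotation '[[0,0,0],[0,0,0],[0,0,0],[0,0,0],[0,0,0]]' --dp '[[0.1,0,-1],[0,0,-1],[0,0,-0.8],[0,0,0],[0,0,0]]' --hand '[0.2,0.2,0.2,0.2,0.2]'

```text
time: 6.75
position: [0.4552, 0.3828, 0.0342]
tool_rot: [-1.991, -2.43, 0.0]
ft_force: [-0.0, -0.8, -0.2]
grip_width: 0.0386
```

Call:
drive_tool --rotation '[[0,0,0],[0,0,0],[0,0,0]]' --dp '[[0,0,-0.3],[0,0,-0.2],[0,0,0]]' --hand '[0.2,0.2,0.2]'

```text
time: 7.05
position: [0.4551, 0.3828, 0.0292]
tool_rot: [-1.991, -2.43, 0.0]
ft_force: [-0.6, 0.5, -1.0]
grip_width: 0.0384
```

Call:
drive_tool --rotation '[[0,0,0],[0,0,0],[0,0,0]]' --dp '[[0,0,-0.2],[0,0,-0.15],[0,0,0]]' --hand '[0.2,0.2,0.2]'

```text
time: 7.35
position: [0.4551, 0.3828, 0.0256]
tool_rot: [-1.991, -2.43, 0.001]
ft_force: [0.5, -0.4, -0.1]
grip_width: 0.0385
```

Call:
drive_tool --rotation '[[0,0,0],[0,0,0]]' --dp '[[0,0,-0.08],[0,0,0]]' --hand '[0.2,0.2]'

```text
time: 7.55
position: [0.4552, 0.3829, 0.0251]
tool_rot: [1.991, 2.43, 0.0]
ft_force: [-0.3, -0.9, -0.6]
grip_width: 0.0385
```

Call:
drive_tool --rotation '[[0,0,0],[0,0,0],[0,0,0],[0,0,0],[0,0,0]]' --dp '[[0,0,0],[0,0,0],[0,0,0],[0,0,0],[0,0,0]]' --hand '[0.5,0.6,0.7,0.8,0.8]'

```text
time: 8.05
position: [0.4552, 0.3829, 0.025]
tool_rot: [1.991, 2.43, 0.0]
ft_force: [-0.6, 0.2, -0.5]
grip_width: 0.0682
```

Call:
drive_tool --rotation '[[0,0,0],[0,0,0],[0,0,0],[0,0,0],[0,0,0]]' --dp '[[0,0,1],[0,0,2],[0,0,4],[0,0,4],[0,0,4]]' --hand '[0.8,0.8,0.8,0.8,0.8]'

```text
time: 8.55
position: [0.455, 0.3827, 0.1771]
tool_rot: [-1.991, -2.43, -0.0]
ft_force: [1.1, -0.0, -0.5]
grip_width: 0.0683
```

Call:
drive_tool --rotation '[[0,0,0],[0,0,0],[0,0,0]]' --dp '[[0,0,4],[0,0,3],[0,0,0]]' --hand '[0.8,0.8,0.8]'

```text
time: 8.85
position: [0.4576, 0.3844, 0.2511]
tool_rot: [1.988, 2.427, 0.017]
ft_force: [0.8, -0.2, 0.0]
grip_width: 0.0682
```

Run:
```python
from plan import *
from cell import read_camera
d=read_camera('side'); C=cloud(d); g=d['color'].max(2)
c=np.array([.4464,.4274]); ty=np.array([.199,-.980]); tx=np.array([.980,.199])
q=(C[...,:2]-c); X=q@tx; Y=q@ty
m=(C[...,2]>.019)&(C[...,2]<.03)&(abs(X)<.06)&(Y>-.02)&(Y<.085)
print('spec top in tray',X[m].mean(),Y[m].mean(),C[m][:,2].min(),C[m][:,2].max(),m.sum(),np.ptp(X[m]),np.ptp(Y[m]))
n=np.array([-.573,.026,.819]); k=np.array([.5164,.0791,.0857]); up=np.array([.819,-.037,.573])
print('knob pregrasp: jaws level'); 
for a in(0,.5):
  y=np.cos(a)*np.array([.046,.999,0])+np.sin(a)*up*-1
  plan(k+n*.12,-n,y)
```

```text
spec top in tray 0.00026036341922183287 0.04258361855594014 0.01909971633778789 0.02262149341500933 149 0.038603603283036074 0.04082358265170748
knob pregrasp: jaws level
t 8.9 pos [0.4563 0.3835 0.2483] j [ 0.51  0.49  1.51 -0.    1.13  0.31] y [0.98  0.197 0.006] z [ 0.006  0.003 -1.   ] w 0.0682 F [ 0.   0.3 -0.7]
dp cm [ -0.86 -30.13  -6.43]
rot [-0.4337 -0.496   1.2805] | 1.44
rot [ 0.5347 -0.4494 -1.7497] | 1.884
t 8.9 pos [0.4563 0.3835 0.2483] j [ 0.51  0.49  1.51 -0.    1.13  0.31] y [0.98  0.197 0.006] z [ 0.006  0.003 -1.   ] w 0.0682 F [ 0.   0.3 -0.7]
dp cm [ -0.86 -30.13  -6.43]
rot [-0.5819 -0.4023  1.7604] | 1.897
rot [ 0.3777 -0.5301 -1.2703] | 1.427
```

```bash
cat > knob.py <<'E'
from plan import *
n=np.array([-.573,.026,.819]); k=np.array([.5164,.0791,.0857]); up=np.array([.819,-.037,.573]); left=np.array([.046,.999,0])
def kn(h,a): plan(k+n*h,-n,up*np.cos(a)+left*np.sin(a))
def rep():
    s=readout.sense(); w=s['position']-k; print('slope x,y,n mm',[round(float(w@e)*1000,1) for e in(up,left,n)])
E
python3 -c "
from knob import *
kn(.12,.5)"
```

```text
t 8.9 pos [0.4563 0.3835 0.2483] j [ 0.51  0.49  1.51 -0.    1.13  0.31] y [0.98  0.197 0.006] z [ 0.006  0.003 -1.   ] w 0.0682 F [ 0.   0.3 -0.7]
dp cm [ -0.86 -30.13  -6.43]
rot [-0.1095 -0.5982  0.2471] | 0.656
rot [ 0.8716 -0.1462 -2.7577] | 2.896
```

10 rows: dp about (-0.09, -3.0, -0.64), rotation (-0.011, -0.06, 0.0247), with the height lost last.

Call:
drive_tool --rotation '[[-0.011,-0.06,0.025],[-0.011,-0.06,0.025],[-0.011,-0.06,0.025],[-0.011,-0.06,0.025],[-0.011,-0.06,0.025]]' --dp '[[-0.09,-3,0],[-0.09,-3,0],[-0.09,-3,0],[-0.09,-3,0],[-0.09,-3,0]]' --hand '[0.8,0.8,0.8,0.8,0.8]'

```text
time: 9.4
position: [0.4493, 0.2315, 0.2437]
tool_rot: [1.672, 2.329, 0.211]
ft_force: [-0.4, -0.6, -0.5]
grip_width: 0.0682
```

Call:
drive_tool --rotation '[[-0.011,-0.06,0.025],[-0.011,-0.06,0.025],[-0.011,-0.06,0.025],[-0.011,-0.06,0.025],[-0.011,-0.06,0.025]]' --dp '[[-0.09,-3,0],[-0.09,-3,0],[-0.09,-3,-2],[-0.09,-3,-2.4],[-0.09,-3,-2]]' --hand '[0.8,0.8,0.8,0.8,0.8]'

```text
time: 9.9
position: [0.4529, 0.1111, 0.2155]
tool_rot: [1.452, 2.192, 0.304]
ft_force: [0.5, -0.9, 0.3]
grip_width: 0.0684
```

Call:
drive_tool --rotation '[[0,0,0],[0,0,0],[0,0,0]]' --dp '[[0,0,0],[0,0,0],[0,0,0]]' --hand '[0.8,0.8,0.8]'

```text
time: 10.2
position: [0.4557, 0.1129, 0.2178]
tool_rot: [1.449, 2.189, 0.309]
ft_force: [0.0, 0.4, -0.2]
grip_width: 0.0686
```

```bash
python3 -c "
from knob import *
kn(.12,.5);rep();kn(.033,.5)"
```

```text
t 10.2 pos [0.4557 0.1129 0.2178] j [ 0.08  0.3   2.19 -0.82  0.16  0.45] y [0.797 0.41  0.444] z [ 0.516 -0.08  -0.853] w 0.0686 F [ 0.   0.4 -0.2]
dp cm [-0.8  -3.07 -3.38]
rot [ 0.0239 -0.0641  0.062 ] | 0.092
rot [ 1.6943 -0.1663 -2.598 ] | 3.106
slope x,y,n mm [24.7, 31.0, 143.9]
t 10.2 pos [0.4557 0.1129 0.2178] j [ 0.08  0.3   2.19 -0.82  0.16  0.45] y [0.797 0.41  0.444] z [ 0.516 -0.08  -0.853] w 0.0686 F [ 0.   0.4 -0.2]
dp cm [  4.18  -3.3  -10.51]
rot [ 0.0239 -0.0641  0.062 ] | 0.092
rot [ 1.6943 -0.1663 -2.598 ] | 3.106
```

```bash
cat >> knob.py <<'E'
zt=np.array([.52,-.03,-.853]); zt/=np.linalg.norm(zt)
def kt(h,a): plan(k+n*h,zt,up*np.cos(a)+left*np.sin(a))
E
python3 -c "
from knob import *
kt(.12,1.3);kt(.12,2.09)"
```

```text
t 10.2 pos [0.4557 0.1129 0.2178] j [ 0.08  0.3   2.19 -0.82  0.16  0.45] y [0.797 0.41  0.444] z [ 0.516 -0.08  -0.853] w 0.0686 F [ 0.   0.4 -0.2]
dp cm [-0.8  -3.07 -3.38]
rot [-0.394  0.043  0.739] | 0.839
rot [ 1.2164 -0.1282 -1.9533] | 2.305
t 10.2 pos [0.4557 0.1129 0.2178] j [ 0.08  0.3   2.19 -0.82  0.16  0.45] y [0.797 0.41  0.444] z [ 0.516 -0.08  -0.853] w 0.0686 F [ 0.   0.4 -0.2]
dp cm [-0.8  -3.07 -3.38]
rot [-0.8103  0.0868  1.4078] | 1.627
rot [ 0.8197 -0.0858 -1.2726] | 1.516
```

```bash
sed -i 's/\[.52,-.03,-.853\]/[.495,-.05,-.867]/' knob.py; python3 -c "
from knob import *
kt(.12,2.09)"
```

```text
t 10.2 pos [0.4557 0.1129 0.2178] j [ 0.08  0.3   2.19 -0.82  0.16  0.45] y [0.797 0.41  0.444] z [ 0.516 -0.08  -0.853] w 0.0686 F [ 0.   0.4 -0.2]
dp cm [-0.8  -3.07 -3.38]
rot [-0.802   0.1251  1.4093] | 1.626
rot [ 0.7878 -0.0781 -1.2929] | 1.516
```

12 rows of (-0.067, 0.0104, 0.117).

Call:
drive_tool --rotation '[[-0.067,0.0104,0.117],[-0.067,0.0104,0.117],[-0.067,0.0104,0.117],[-0.067,0.0104,0.117],[-0.067,0.0104,0.117]]' --dp '[[0,-0.5,0],[0,-0.5,0],[0,-0.5,0],[0,-0.5,0],[0,-0.5,0]]' --hand '[0.8,0.8,0.8,0.8,0.8]'

```text
time: 10.7
position: [0.4559, 0.0886, 0.2182]
tool_rot: [0.641, 2.519, 0.091]
ft_force: [0.4, -0.7, 0.1]
grip_width: 0.0683
```

Call:
drive_tool --rotation '[[-0.067,0.0104,0.117],[-0.067,0.0104,0.117],[-0.067,0.0104,0.117],[-0.067,0.0104,0.117],[-0.067,0.0104,0.117]]' --dp '[[0,-0.5,0],[0,0,0],[0,0,0],[0,0,0],[0,0,0]]' --hand '[0.8,0.8,0.8,0.8,0.8]'

```text
time: 11.2
position: [0.4559, 0.0844, 0.2182]
tool_rot: [-0.214, 2.606, -0.133]
ft_force: [-0.2, -0.6, 1.0]
grip_width: 0.068
```

Call:
drive_tool --rotation '[[-0.067,0.0104,0.117],[-0.067,0.0104,0.117],[0,0,0],[0,0,0]]' --dp '[[0,0,0],[0,0,0],[0,0,0],[0,0,0]]' --hand '[0.8,0.8,0.8,0.8]'

```text
time: 11.6
position: [0.4558, 0.0842, 0.218]
tool_rot: [-0.556, 2.574, -0.221]
ft_force: [0.4, -0.2, -0.0]
grip_width: 0.0682
```

```bash
python3 -c "
from knob import *
kt(.12,2.09);rep()"
```

```text
t 11.6 pos [0.4558 0.0842 0.218 ] j [-0.04  0.28  2.2  -0.25  0.13 -1.8 ] y [-0.345  0.904 -0.254] z [ 0.499 -0.052 -0.865] w 0.0682 F [ 0.4 -0.2 -0. ]
dp cm [-0.81 -0.19 -3.41]
rot [-0.0169  0.0069  0.0336] | 0.038
rot [ 1.5436 -0.1583 -2.688 ] | 3.104
slope x,y,n mm [26.0, 2.3, 143.3]
```

Call:
drive_tool --rotation '[[-0.008,0.003,0.016],[-0.008,0.003,0.016],[0,0,0],[0,0,0],[0,0,0]]' --dp '[[-0.3,-0.06,-1.1],[-0.3,-0.06,-1.2],[-0.2,-0.06,-1.1],[0,0,0],[0,0,0]]' --hand '[0.8,0.8,0.8,0.8,0.8]'

```text
time: 12.1
position: [0.4504, 0.0808, 0.1939]
tool_rot: [-0.598, 2.57, -0.235]
ft_force: [0.3, -0.2, 0.0]
grip_width: 0.0685
```

```bash
python3 -c "
from knob import *
kt(.07,2.09);kt(.036,2.09);rep()"
```

```text
t 12.1 pos [0.4504 0.0808 0.1939] j [-0.05  0.34  2.24 -0.77  0.05 -1.31] y [-0.37   0.889 -0.269] z [ 0.496 -0.055 -0.867] w 0.0685 F [ 0.3 -0.2  0. ]
dp cm [ 2.59  0.01 -5.09]
rot [0.002  0.0015 0.0074] | 0.008
rot [ 1.5544 -0.1653 -2.7188] | 3.136
t 12.1 pos [0.4504 0.0808 0.1939] j [-0.05  0.34  2.24 -0.77  0.05 -1.31] y [-0.37   0.889 -0.269] z [ 0.496 -0.055 -0.867] w 0.0685 F [ 0.3 -0.2  0. ]
dp cm [ 4.54 -0.08 -7.87]
rot [0.002  0.0015 0.0074] | 0.008
rot [ 1.5544 -0.1653 -2.7188] | 3.136
slope x,y,n mm [7.9, -1.3, 126.5]
```

```bash
sed -i 's/\[.495,-.05,-.867\]/[.43,-.035,-.902]/' knob.py; python3 -c "
from knob import *
kt(.07,2.09)"
```

```text
t 12.1 pos [0.4504 0.0808 0.1939] j [-0.05  0.34  2.24 -0.77  0.05 -1.31] y [-0.37   0.889 -0.269] z [ 0.496 -0.055 -0.867] w 0.0685 F [ 0.3 -0.2  0. ]
dp cm [ 2.59  0.01 -5.09]
rot [0.0183 0.0751 0.0092] | 0.078
rot [ 1.4545 -0.1418 -2.7775] | 3.139
```

Call:
drive_tool --rotation '[[0.005,0.02,0.002],[0.005,0.02,0.002],[0.005,0.02,0.002],[0.003,0.015,0.002],[0,0,0]]' --dp '[[0,0,0],[0,0,0],[0,0,0],[0,0,0],[0,0,0]]' --hand '[0.8,0.8,0.8,0.8,0.8]'

```text
time: 12.6
position: [0.4513, 0.0794, 0.1947]
tool_rot: [-0.614, 2.625, -0.205]
ft_force: [-0.2, -0.1, 0.2]
grip_width: 0.0682
```

Call:
drive_tool --rotation '[[0,0,0],[0,0,0],[0,0,0],[0,0,0],[0,0,0]]' --dp '[[0.65,0,-1.27],[0.65,0,-1.27],[0.65,0,-1.27],[0.65,0,-1.27],[0,0,0]]' --hand '[0.8,0.8,0.8,0.8,0.8]'

```text
time: 13.1
position: [0.474, 0.0784, 0.1506]
tool_rot: [-0.619, 2.628, -0.208]
ft_force: [-0.1, 0.3, 0.5]
grip_width: 0.068
```

```bash
python3 -c "
from knob import *
kt(.07,2.09);kt(.037,2.09);rep()
from cell import read_camera
d=read_camera('side'); a=d['color'][120:220,190:300,::-1]; cv2.imwrite('pics/s4.png',cv2.resize(a,None,fx=6,fy=6))
"
```

```text
t 13.1 pos [0.474  0.0784 0.1506] j [-0.06  0.47  2.19 -0.72  0.03 -1.38] y [-0.391  0.889 -0.238] z [ 0.442 -0.046 -0.896] w 0.068 F [-0.1  0.3  0.5]
dp cm [ 0.23  0.25 -0.76]
rot [0.0106 0.0129 0.0034] | 0.017
rot [-1.3687  0.1272  2.8238] | 3.141
t 13.1 pos [0.474  0.0784 0.1506] j [-0.06  0.47  2.19 -0.72  0.03 -1.38] y [-0.391  0.889 -0.238] z [ 0.442 -0.046 -0.896] w 0.068 F [-0.1  0.3  0.5]
dp cm [ 2.12  0.17 -3.46]
rot [0.0106 0.0129 0.0034] | 0.017
rot [-1.3687  0.1272  2.8238] | 3.141
slope x,y,n mm [2.5, -2.6, 77.5]
```

View pics/s4.png

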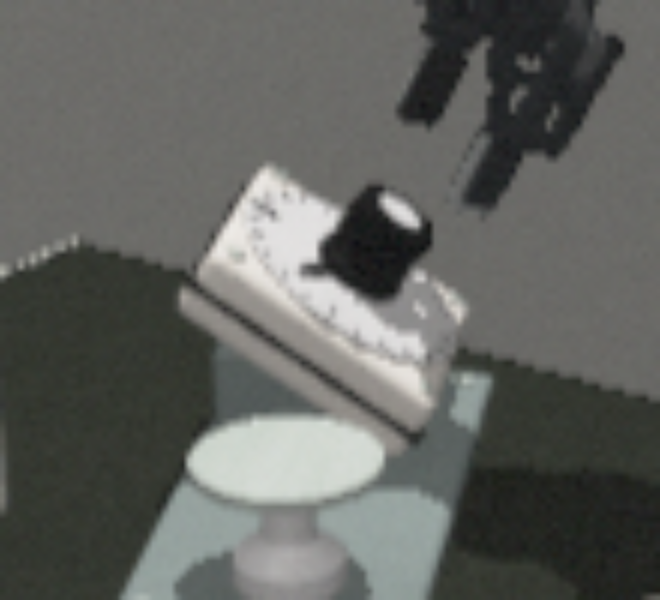

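Seen: pan empty, knob at (375,240), fingers above it. The wrist is near j5=0, so I'll change to the other wrist configuration (j4 near pi), starting with a spin about the tool axis.

Call:
drive_tool --rotation '[[0.064,-0.0067,-0.13],[0.064,-0.0067,-0.13],[0.064,-0.0067,-0.13],[0.064,-0.0067,-0.13],[0.064,-0.0067,-0.13]]' --dp '[[0,0,0],[0,0,0],[0,0,0],[0,0,0],[0,0,0]]' --hand '[0.8,0.8,0.8,0.8,0.8]'

```text
time: 13.65
position: [0.4734, 0.0784, 0.1519]
tool_rot: [0.362, 2.656, 0.019]
ft_force: [0.6, 0.5, 0.7]
grip_width: 0.068
```

Call:
drive_tool --rotation '[[0.064,-0.0067,-0.13],[0.064,-0.0067,-0.13],[0.064,-0.0067,-0.13],[0.064,-0.0067,-0.13],[0.064,-0.0067,-0.13]]' --dp '[[0,0,0],[0,0,0],[0,0,0],[0,0,0],[0,0,0]]' --hand '[0.8,0.8,0.8,0.8,0.8]'

```text
time: 14.15
position: [0.4733, 0.0784, 0.1519]
tool_rot: [1.293, 2.377, 0.243]
ft_force: [1.4, 0.2, 0.2]
grip_width: 0.0681
```

Call:
drive_tool --rotation '[[0.064,-0.0067,-0.13],[0.064,-0.0067,-0.13],[0.064,-0.0067,-0.13],[0.064,-0.0067,-0.13],[0.064,-0.0067,-0.13]]' --dp '[[0,0,0],[0,0,0],[0,0,0],[0,0,0],[0,0,0]]' --hand '[0.8,0.8,0.8,0.8,0.8]'

```text
time: 14.65
position: [0.4734, 0.0785, 0.1519]
tool_rot: [2.103, 1.807, 0.445]
ft_force: [0.6, -0.2, 0.5]
grip_width: 0.0687
```

Call:
drive_tool --rotation '[[0.064,-0.0067,-0.13],[0.064,-0.0067,-0.13],[0.064,-0.0067,-0.13],[0.064,-0.0067,-0.13],[0.064,-0.0067,-0.13]]' --dp '[[0,0,0],[0,0,0],[0,0,0],[0,0,0],[0,0,0]]' --hand '[0.8,0.8,0.8,0.8,0.8]'

```text
time: 15.15
position: [0.4734, 0.0784, 0.1519]
tool_rot: [2.707, 0.98, 0.606]
ft_force: [1.1, 0.7, 0.0]
grip_width: 0.0681
```

```bash
cat >> knob.py <<'E'
def lat():
    s=readout.sense(); R=Ro.from_rotvec(s['tool_rot']).as_matrix(); j=s['joints']; F=Ro.from_euler('ZY',[j[0],j[1]+j[2]]).as_matrix()
    print('tool z in forearm frame (fwd,lat)',(F.T@R[:,2]).round(3),'fwd axis w',F[:,0].round(3),'lat axis w',F[:,1].round(3));
E
python3 -c "
from knob import *
kn(.07,0);rep();lat()"
```

```text
t 15.15 pos [0.4734 0.0784 0.1519] j [-0.06  0.46  2.19 -0.64  0.03  1.46] y [ 0.566 -0.761  0.318] z [ 0.441 -0.046 -0.896] w 0.0681 F [1.1 0.7 0. ]
dp cm [ 0.29  0.25 -0.89]
rot [-0.4053 -0.1142  0.7226] | 0.836
rot [ 1.1875 -0.161  -1.9881] | 2.321
slope x,y,n mm [2.7, -2.6, 78.9]
tool z in forearm frame (fwd,lat) [ 0.028 -0.021  0.999] fwd axis w [-0.882  0.05  -0.468] lat axis w [0.057 0.998 0.   ]
```

Call:
drive_tool --rotation '[[0.0107,-0.0006,0.0053],[0.0107,-0.0006,0.0053],[0.0107,-0.0006,0.0053],[0.0107,-0.0006,0.0053],[0.0107,-0.0006,0.0053]]' --dp '[[0,0,0],[0,0,0],[0,0,0],[0,0,0],[0,0,0]]' --hand '[0.8,0.8,0.8,0.8,0.8]'

```text
time: 15.65
position: [0.4727, 0.0804, 0.1517]
tool_rot: [2.722, 1.005, 0.621]
ft_force: [-0.6, -0.2, -0.0]
grip_width: 0.0684
```

Call:
drive_tool --rotation '[[0.0107,-0.0006,0.0053],[0.0107,-0.0006,0.0053],[0.0107,-0.0006,0.0053],[0.0107,-0.0006,0.0053],[0.0107,-0.0006,0.0053]]' --dp '[[0,0,0],[0,0,0],[0,0,0],[0,0,0],[0,0,0]]' --hand '[0.8,0.8,0.8,0.8,0.8]'

```text
time: 16.15
position: [0.4724, 0.0802, 0.1515]
tool_rot: [2.753, 1.035, 0.658]
ft_force: [0.2, -0.1, 0.7]
grip_width: 0.0684
```

```bash
python3 -c "
from knob import *
kn(.07,0);rep();lat()"
```

```text
t 16.15 pos [0.4724 0.0802 0.1515] j [-0.12  0.46  2.2   1.27  0.09 -0.51] y [ 0.597 -0.757  0.265] z [ 0.441  0.033 -0.897] w 0.0684 F [ 0.2 -0.1  0.7]
dp cm [ 0.39  0.07 -0.85]
rot [-0.4669 -0.1481  0.6802] | 0.838
rot [ 1.1543 -0.0692 -2.0133] | 2.322
slope x,y,n mm [1.6, -0.9, 79.1]
tool z in forearm frame (fwd,lat) [0.026 0.084 0.996] fwd axis w [-0.883  0.103 -0.459] lat axis w [0.116 0.993 0.   ]
```

Call:
drive_tool --rotation '[[-0.006,-0.019,-0.004],[-0.006,-0.019,-0.004],[-0.006,-0.019,-0.004],[-0.006,-0.019,-0.004],[-0.006,-0.019,-0.004]]' --dp '[[0,0,0],[0,0,0],[0,0,0],[0,0,0],[0,0,0]]' --hand '[0.8,0.8,0.8,0.8,0.8]'

```text
time: 16.65
position: [0.473, 0.0827, 0.1517]
tool_rot: [2.715, 1.015, 0.72]
ft_force: [-0.1, -0.1, -0.2]
grip_width: 0.0682
```

Call:
drive_tool --rotation '[[-0.006,-0.019,-0.004],[-0.006,-0.019,-0.004],[-0.006,-0.019,-0.004],[0,0,0],[0,0,0]]' --dp '[[0,0,0],[0,0,0],[0,0,0],[0,0,0],[0,0,0]]' --hand '[0.8,0.8,0.8,0.8,0.8]'

```text
time: 17.15
position: [0.4729, 0.0831, 0.1513]
tool_rot: [2.67, 0.99, 0.775]
ft_force: [-0.5, 0.5, 1.0]
grip_width: 0.0686
```

```bash
python3 -c "
from knob import *
kn(.07,-.83);rep();lat();kn(.034,-.83)"
```

```text
t 17.15 pos [0.4729 0.0831 0.1513] j [-0.09  0.49  2.27  2.87  0.19 -2.09] y [ 0.552 -0.759  0.346] z [ 0.534  0.003 -0.845] w 0.0686 F [-0.5  0.5  1. ]
dp cm [ 0.33 -0.22 -0.83]
rot [-0.0214 -0.0472 -0.0207] | 0.056
rot [-1.7366  0.0355  2.6107] | 3.136
slope x,y,n mm [1.9, 2.0, 78.8]
tool z in forearm frame (fwd,lat) [-0.183  0.051  0.982] fwd axis w [-0.926  0.084 -0.368] lat axis w [ 0.09   0.996 -0.   ]
t 17.15 pos [0.4729 0.0831 0.1513] j [-0.09  0.49  2.27  2.87  0.19 -2.09] y [ 0.552 -0.759  0.346] z [ 0.534  0.003 -0.845] w 0.0686 F [-0.5  0.5  1. ]
dp cm [ 2.4  -0.31 -3.78]
rot [-0.0214 -0.0472 -0.0207] | 0.056
rot [-1.7366  0.0355  2.6107] | 3.136
```

Call:
drive_tool --rotation '[[-0.007,-0.016,-0.007],[-0.007,-0.016,-0.007],[-0.007,-0.015,-0.007],[0,0,0],[0,0,0]]' --dp '[[0.11,-0.07,-0.28],[0.11,-0.07,-0.28],[0.11,-0.08,-0.28],[0,0,0],[0,0,0]]' --hand '[0.8,0.8,0.8,0.8,0.8]'

```text
time: 17.65
position: [0.4765, 0.0809, 0.1427]
tool_rot: [2.628, 0.952, 0.814]
ft_force: [0.5, -0.1, -0.3]
grip_width: 0.0682
```

```bash
python3 -c "
from knob import *
kn(.034,-.83);rep()"
```

```text
t 17.65 pos [0.4765 0.0809 0.1427] j [-0.07  0.54  2.3   3.09  0.31 -2.28] y [ 0.519 -0.762  0.386] z [ 0.573 -0.025 -0.819] w 0.0682 F [ 0.5 -0.1 -0.3]
dp cm [ 2.04 -0.09 -2.91]
rot [-0.0006 -0.0006 -0.0002] | 0.001
rot [ 1.7994 -0.0807 -2.5737] | 3.141
slope x,y,n mm [-0.1, -0.0, 69.6]
```

Exactly on the axis. Advance 35.6 mm to 34 mm above the face.

Call:
drive_tool --rotation '[[0,0,0],[0,0,0],[0,0,0],[0,0,0],[0,0,0]]' --dp '[[0.51,-0.02,-0.73],[0.51,-0.02,-0.73],[0.51,-0.02,-0.73],[0.51,-0.03,-0.72],[0,0,0]]' --hand '[0.8,0.8,0.8,0.8,0.8]' --grip_force 25

```text
time: 18.15
position: [0.4975, 0.0798, 0.1122]
tool_rot: [2.629, 0.952, 0.813]
ft_force: [0.6, -0.1, -0.4]
grip_width: 0.068
```

```bash
python3 -c "
from knob import *
kn(.034,-.83);rep()
from cell import read_camera
d=read_camera('side'); a=d['color'][120:220,190:300,::-1]; cv2.imwrite('pics/s5.png',cv2.resize(a,None,fx=6,fy=6))
"
```

```text
t 18.15 pos [0.4975 0.0798 0.1122] j [-0.07  0.64  2.27  3.1   0.37 -2.29] y [ 0.519 -0.763  0.386] z [ 0.572 -0.026 -0.82 ] w 0.068 F [ 0.6 -0.1 -0.4]
dp cm [-0.06  0.01  0.14]
rot [-0.0006 -0.0013  0.0002] | 0.001
rot [ 1.7984 -0.0811 -2.5741] | 3.141
slope x,y,n mm [-0.3, -0.1, 32.5]
```

View pics/s5.png

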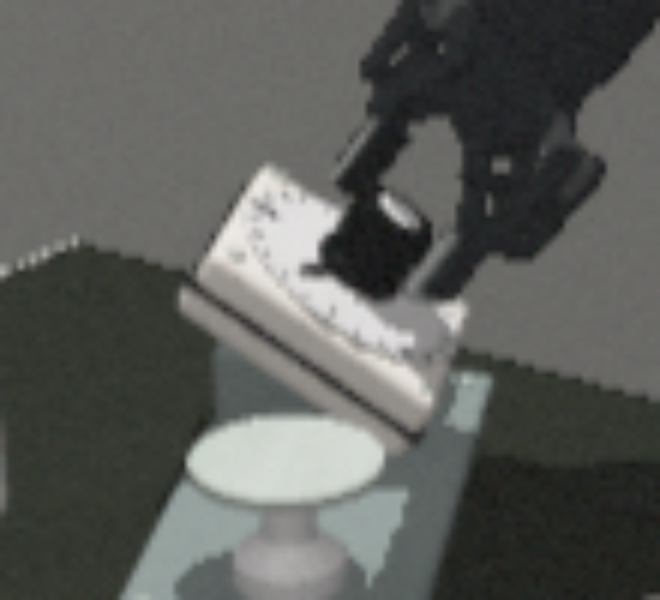

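Knob (375,240) lies between the fingers (365,160) and (440,260). Closing with a small rise.

Call:
drive_tool --rotation '[[0,0,0],[0,0,0],[0,0,0],[0,0,0],[0,0,0]]' --dp '[[-0.14,0.01,0.2],[0,0,0],[0,0,0],[0,0,0],[0,0,0]]' --hand '[0.65,0.5,0.4,0.3,0.2]' --grip_force 25

```text
time: 18.7
position: [0.4958, 0.0793, 0.1168]
tool_rot: [2.627, 0.947, 0.818]
ft_force: [-1.9, -5.9, 6.5]
grip_width: 0.0355
```

Call:
drive_tool --rotation '[[0,0,0],[0,0,0]]' --dp '[[0,0,0],[0,0,0]]' --hand '[0.2,0.2]'

```text
time: 18.9
position: [0.4958, 0.0793, 0.1168]
tool_rot: [2.627, 0.947, 0.818]
ft_force: [-2.6, -5.6, 4.8]
grip_width: 0.0358
```

```bash
python3 -c "
from knob import *
kn(.034,-.83);rep();kn(.034,-1.87)"
```

```text
t 18.9 pos [0.4958 0.0793 0.1168] j [-0.07  0.62  2.27  3.1   0.37 -2.29] y [ 0.515 -0.764  0.388] z [ 0.575 -0.027 -0.817] w 0.0358 F [-2.6 -5.6  4.8]
dp cm [ 0.12  0.07 -0.32]
rot [-0.0008  0.0029  0.0031] | 0.004
rot [ 1.8023 -0.0833 -2.5682] | 3.139
slope x,y,n mm [0.9, -0.8, 37.3]
t 18.9 pos [0.4958 0.0793 0.1168] j [-0.07  0.62  2.27  3.1   0.37 -2.29] y [ 0.515 -0.764  0.388] z [ 0.575 -0.027 -0.817] w 0.0358 F [-2.6 -5.6  4.8]
dp cm [ 0.12  0.07 -0.32]
rot [ 0.5965 -0.0249 -0.8483] | 1.037
rot [-1.2078  0.0576  1.7222] | 2.104
```

Call:
drive_tool --rotation '[[0.0745,-0.0034,-0.1065],[0.0745,-0.0034,-0.1065],[0.0745,-0.0034,-0.1065],[0.0745,-0.0034,-0.1065],[0.0745,-0.0034,-0.1065]]' --dp '[[0,0,0],[0,0,0],[0,0,0],[0,0,0],[0,0,0]]' --hand '[0.2,0.2,0.2,0.2,0.2]'

```text
time: 19.4
position: [0.4956, 0.0797, 0.1167]
tool_rot: [2.958, 0.057, 0.936]
ft_force: [-2.8, -1.4, 5.4]
grip_width: 0.0354
```

Call:
drive_tool --rotation '[[0.0745,-0.0034,-0.1065],[0.0745,-0.0034,-0.1065],[0.0745,-0.0034,-0.1065],[0,0,0],[0,0,0]]' --dp '[[0,0,0],[0,0,0],[0,0,0],[0,0,0],[0,0,0]]' --hand '[0.2,0.2,0.2,0.2,0.2]'

```text
time: 19.9
position: [0.4956, 0.0801, 0.1167]
tool_rot: [-2.879, 0.502, -0.92]
ft_force: [-1.0, -0.1, 5.1]
grip_width: 0.0358
```

```bash
python3 -c "
from knob import *
kn(.034,-1.87);rep()"
```

```text
t 19.9 pos [0.4956 0.0801 0.1167] j [-0.07  0.62  2.27  3.1   0.37 -1.25] y [-0.284 -0.943 -0.171] z [ 0.576 -0.026 -0.817] w 0.0358 F [-1.  -0.1  5.1]
dp cm [ 0.13 -0.01 -0.31]
rot [-0.0006  0.0034  0.    ] | 0.003
rot [ 1.8045 -0.081  -2.5698] | 3.141
slope x,y,n mm [0.7, 0.0, 37.3]
```

Call:
drive_tool --rotation '[[0,0,0],[0,0,0],[0,0,0],[0,0,0],[0,0,0]]' --dp '[[0,0,0],[0,0,0],[0,0,0],[-0.57,0.03,0.82],[-0.86,0.04,1.23]]' --hand '[0.5,0.65,0.8,0.8,0.8]'

```text
time: 20.4
position: [0.4806, 0.0808, 0.1358]
tool_rot: [-2.882, 0.502, -0.913]
ft_force: [-0.7, 0.4, 0.7]
grip_width: 0.0681
```

Call:
drive_tool --rotation '[[0,0,0],[0,0,0],[0,0,0],[0,0,0],[0,0,0]]' --dp '[[-0.86,0.04,1.23],[-0.86,0.04,1.23],[-0.86,0.04,1.23],[0,0,0],[0,0,0]]' --hand '[0.8,0.8,0.8,0.8,0.8]'

```text
time: 20.9
position: [0.4552, 0.082, 0.1733]
tool_rot: [-2.881, 0.502, -0.917]
ft_force: [0.4, -0.3, -0.1]
grip_width: 0.0684
```

```bash
python3 -c "
from knob import *
kn(.07,-1.87);rep()
from cell import read_camera
d=read_camera('top'); np.savez('top1.npz',**d); a=d['color'][145:220,290:375,::-1]; b=read_camera('side'); np.savez('side1.npz',**b); b=b['color'][130:205,210:295,::-1]
cv2.imwrite('pics/f.png',cv2.resize(np.vstack([a,b])[:,:],None,fx=4,fy=4,interpolation=3))
"
```

```text
t 20.9 pos [0.4552 0.082  0.1733] j [-0.08  0.44  2.32  3.07  0.23 -1.22] y [-0.284 -0.944 -0.17 ] z [ 0.574 -0.025 -0.818] w 0.0684 F [ 0.4 -0.3 -0.1]
dp cm [ 2.11 -0.11 -3.02]
rot [-0.0004  0.0013 -0.0005] | 0.001
rot [-1.802   0.0808  2.572 ] | 3.141
slope x,y,n mm [-0.1, 0.1, 106.9]
```

View pics/f.png

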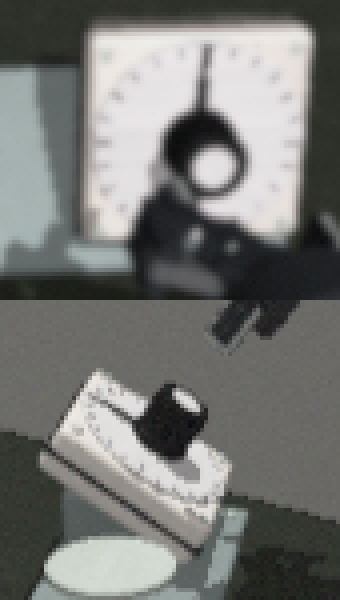

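Pointer and mark appear in line in both views: (204,45)–(202,110) in the top part. Next, measure their angles.

```bash
cat > c.py <<'E'
from knob import *
from scipy.ndimage import map_coordinates as mc
for nm in('top1','side1','top0'):
  d=load(nm); g=d['color'].astype(float).mean(2); o=[]
  for r in range(30,58,2):
    h=.006 if r<43 else .003
    A=np.arange(-.3,.3,.01); P=[proj(d,k+n*h+r/1000*(up*np.cos(a)+left*np.sin(a))) for a in A]; P=np.array(P)
    I=mc(g,[P[:,1],P[:,0]],order=1); w=np.clip(np.median(I)-20-I,0,None); o.append((r,round(float((w*A).sum()/w.sum()),3) if w.sum() else None, int(w.max())))
  print(nm,o)
# side-view check of specimen + small ones
d=load('side1'); C=cloud(d); q=C[...,:2]-[.4464,.4274]; X=q@[.980,.199]; Y=q@[.199,-.980]
m=(C[...,2]>.019)&(C[...,2]<.03)&(abs(X)<.06)&(Y>-.02)&(Y<.085); print('spec',X[m].mean(),Y[m].mean(),C[m][:,2].mean())
E
python3 c.py
```

```text
top1 [(30, 0.008, 86), (32, 0.007, 94), (34, 0.006, 100), (36, 0.006, 95), (38, 0.006, 83), (40, 0.006, 71), (42, 0.004, 63), (44, -0.023, 79), (46, -0.027, 92), (48, -0.029, 86), (50, -0.03, 78), (52, -0.031, 72), (54, -0.031, 56), (56, -0.03, 27)]
side1 [(30, 0.213, 82), (32, 0.219, 81), (34, 0.205, 79), (36, 0.22, 99), (38, 0.222, 101), (40, 0.215, 73), (42, 0.227, 96), (44, 0.075, 42), (46, 0.118, 44), (48, 0.147, 37), (50, 0.125, 10), (52, 0.135, 20), (54, 0.165, 24), (56, 0.149, 23)]
top0 [(30, None, 0), (32, None, 0), (34, None, 0), (36, None, 0), (38, None, 0), (40, None, 0), (42, None, 0), (44, -0.032, 38), (46, -0.03, 75), (48, -0.029, 83), (50, -0.03, 77), (52, -0.03, 71), (54, -0.031, 56), (56, -0.03, 27)]
spec 0.00045459131556804073 0.04233120466997292 0.020736211719961668
```

Top view puts the pointer at 0.006 rad and the mark at -0.030 rad (unchanged from the start). That is about 1.6 mm at the tip, well inside 5 mm. The specimen is flat in the tray and the gripper is clear, so I'm handing in.

```bash
python3 -c "
from cell import order
print(order.finish_job())"
```

```text
the job is handed in; nothing more can be done
None
```

I moved the specimen into the free half of the tray and set the tare knob on zero, then handed the job in at about 21 s of the 48 s allowed. The hand-in gives no verdict.

**Specimen:** In the last side view it lies flat in the tray, at tray x ≈ 0.5 mm and y ≈ 42 mm, with its top about 21 mm above the worktop. I never checked its tilt as an angle; I judged it flat from the top height.

**Knob:** I turned it about 1.04 rad clockwise, let go and backed off along its axis. In the top view the pointer is 0.036 rad from the zero mark, about 1.6 mm at the tip against the 5 mm limit. I left this without a second trim.

**Scale plate:** In the top view the zero mark stayed at -0.030 rad, the same as before the turn.

**Robot:** It ended with the gripper about 107 mm above the sloping face, reading no contact force.

**Checks that disagreed or were not made:**
- **Side view of the pointer:** the raw reading showed a larger gap, about 0.07 rad or 3 mm. It looks sideways-shifted by about 8.5 mm, more than the stated 2 mm calibration. Correcting for that shift brings the two views to within about 2 mm, and even the raw value is inside the limit.
- **Small specimens and reference block:** I did not measure them again at the end. The arm worked well clear of them, and the small specimens looked undisturbed just before I set the specimen down.
- **Wrist near its limit:** I had to change the wrist's configuration above the knob before gripping it, which cost about 6 s but touched nothing.

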